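# Put the nail clipper away in the caddy drawer and shut it

### The arm

A 6-joint arm with a two-finger parallel gripper is mounted at the origin on the work surface. World frame = base frame: x ahead of the robot, y to its left, z up, the work surface at z = 0. Lengths are in mm, angles in rad, forces in N, time in s.
With the tool pointing down it reaches from about 325 to 850 mm from the base axis. Payload 15.5 kg.
Tool frame: the origin (TCP) lies on the mounting face of the last link; the fingertips stand 191 mm ahead of it and the grasp point (between the pads) lies 172 mm ahead of it; z points along the fingers, y is the direction in which the jaws open and shut (so a half turn about z gives the same grasp; the last joint's range is limited). The gripper opens to 91 mm and grips with 3 to 60 N. Pads are 32 mm wide; open, the fingers measure 118 mm over their backs; the gripper's body (76 mm by 178 mm) begins 60 mm behind the grasp point.
Start: joints at [-0.096, 0.494, 1.345, -0, 1.302, -0.096], TCP at [625.002, 0.003, 404.715] pointing down, gripper open.
Joint ranges: [-2.91, 2.91], [-0.82, 2.16], [0.22, 2.67], [-1.22, 4.37], [0.12, 2.79], [-3.08, 3.08]. Speed limits (rad/s): [1.89, 1.89, 2.57, 3.01, 3.01, 3.01].

### API

Orientations are given as a unit quaternion [w, x, y, z].
In Python, from plant import ctrl, viewer gives the robot as it stands. The module is installed in compiled form; this text tells all that it offers.
- The arm moves only by the tool send_rows, never from a script. Its argument "motion" is a list of rows, each a list of 3 entries, a list of its own where there are three numbers: the opening, from -1 (shut) to 1 (fully open), so that 0 is half open, then the shift along the tool's x, y, z in m, then the turn, a rotation vector about the tool's x, y, z in rad. In form: [[fingers, [tx, ty, tz], [ax, ay, az]], ...]. A call has 1 to 12 rows; each row is the pose to reach, as a shift and turn from the pose commanded when the call began, along the tool's axes at that moment; what a row does not reach only later rows make up. A row lasts 1/8 s, in which the tool goes at most 62.5 mm and 10.7 degrees, less where a joint would pass 70% of its speed; a pose out of reach is approached as far as the arm can. A call with a gripper value outside its range is refused whole. The fingers move at their own pace and stop on an object; "squeeze" is the grip in N (left out, the last holds). Time passes only in rows, so rows that repeat a pose let the fingers close. It gives the time, the measured TCP pose, the force and the opening at its end, in the units of the state.
- ctrl.get_state(): the state, without advancing time (a new reading comes with each control period).
- viewer.camera(name): name is "scene" or "side" or "wrist"; returns the picture (480x640x3 uint8, blue, green, red); there is no depth.
- viewer.get_calibration(name): a dict with "fx", "fy", "cx", "cy" (pixels), "D" ([k1, k2, p1, p2, k3] as OpenCV has them; the pictures are not rectified), "xyz" and "rotation" of the camera in the world; the wrist camera has in their place "T_tool_cam" (4x4, takes a point from camera to tool coordinates, whose origin is the TCP and whose axes are the flange's). Camera axes: x right, y down, z forward; pixel columns grow to the right and rows downward; lengths in mm; the calibration is good to about 2 mm. A picture is of the moment at which its call begins: read the wrist's pose just before it. get_calibration takes no time and is no camera call.
- ctrl.hand_in(): hands the job in, once; it reports no verdict.
The state is a dict: "time": time; "qpos": joint angles; "qvel": joint speeds; "tau": joint torques, N m; "tcp_pos": TCP position; "tcp_rot": TCP orientation; "wrist_force": force on the tool from outside, world axes, zero at the start; "torque": the same for the moment, N m; "width": finger opening in mm.
Only numpy, scipy, OpenCV 4.12 (cv2) and the standard library are available. Lean on these libraries where they do the work, as an engineer would, in place of code of your own. Each camera call takes 0.05 s, during which the arm holds its last target.

### The job

Put the steel nail clipper into the open drawer of the white enamel caddy, let go of it, and then push the drawer fully shut. Leave the tweezers lying where they are.

Things in the scene. Friction and masses are not known exactly. Their poses are not given: they have to be found in the camera images.
- clipper: Steel nail clipper lying flat on the vanity, loose, about 60 g: 80 mm long, 15 mm wide, 14 mm high (solid to 12 mm), with a narrow lever along its top. Short and stubby, unlike the long thin tweezers. Origin: centre of its underside; x runs along its length, y across its width, z up.
- drawer (a joint): How far the caddy's drawer is pulled out, in m: 0 fully shut; starts at 0.105 to 0.13, stops at 0.135. About 1 N of friction, no spring or catch; stays where left. The caddy is a fixed white enamel metal box, 170 mm deep, 200 wide, 75 high, with a shallow tray of small tins on top (to 86 mm above the vanity); the drawer comes out of its front, towards the robot.
- drawer_in (a point): Centre of the drawer's inner floor, 9 mm above the vanity; moves with the drawer. x points level to the back of the caddy (the way it shuts), y along the width, z up. Inside: 142 mm in x, 152 mm in y, walls 36 mm high. Open from above only in front of the caddy's face: x from -0.071 to (joint value - 0.075).
- drawer_handle (a point): Middle of the drawer's steel bar handle, 30 mm above the vanity; moves with the drawer, axes as drawer_in, which lies 106 mm further in +x. The bar runs along y, 90 mm long, 8 mm thick, its centre line 25 mm in front of the white front panel (194 mm wide, from 4 to 50 mm above the vanity).
- tweezers: Steel tweezers lying flat on the vanity, loose: 100 mm long, 15 mm wide, 6 mm high, pointed at one end. To be left alone. Origin: centre of the underside; x runs along the length.
Things that resemble listed ones, but are neither listed nor needed, are in the scene too. Several things have the shape of the clipper; the one meant has the colours described above.

How it is judged:
By the outcome, as a careful person would: the job done as asked, in the order asked, and still so for the second after the job is handed in, with the robot touching nothing.
It also fails if it takes over 54 s, if anything falls off the work surface, if the arm or the gripper's body presses on something with over 40 N, if the wrist force passes 120 N, or if a joint passes its speed limit or range.

## Working session

There is one attempt and no reset: what is moved stays moved. The work goes in short steps, Python scripts to look and compute and a tool call to move; the robot and the scene stay as the last step left them, time stands still between calls to the robot, and variables do not carry over. Pictures are saved under pics/ and viewed, and the job is handed in when it is done.

Besides the shell and the picture viewer there is one more tool, called after "Request:" as name([rows], argument=value, ...), one row to a line, values as JSON. send_rows: Moves the arm, as the interface text tells. Its arguments: {"type":"object","properties":{"motion":{"type":"array","items":{"type":"array"}},"squeeze":{"type":"number"}},"required":["motion"]}

```bash
mkdir -p pics; cat > h.py <<'E'
import numpy as np, cv2
from plant import ctrl, viewer
from scipy.spatial.transform import Rotation as R
def rotm(r):
    r=np.array(r,float)
    if r.shape==(3,3): return r
    if r.size==4: return R.from_quat([r[1],r[2],r[3],r[0]]).as_matrix()
    return R.from_rotvec(r).as_matrix()
def campose(name,st=None):
    c=viewer.get_calibration(name)
    K=np.array([[c['fx'],0,c['cx']],[0,c['fy'],c['cy']],[0,0,1]]);D=np.array(c['D'],float)
    if 'T_tool_cam' in c:
        T=np.array(c['T_tool_cam']);A=rotm(st['tcp_rot'])
        return K,D,A@T[:3,:3],A@T[:3,3]+np.array(st['tcp_pos'])
    return K,D,rotm(c['rotation']),np.array(c['xyz'],float)
def onplane(cp,px,z):
    K,D,Rm,t=cp
    p=cv2.undistortPoints(np.array(px,float).reshape(-1,1,2),K,D).reshape(-1,2)
    d=np.c_[p,np.ones(len(p))]@Rm.T
    return t+d*((z-t[2])/d[:,2])[:,None]
def proj(cp,P):
    K,D,Rm,t=cp
    return cv2.projectPoints((np.array(P,float).reshape(-1,3)-t)@Rm,np.zeros(3),np.zeros(3),K,D)[0].reshape(-1,2)
E
python3 - <<'E'
from h import *
s=ctrl.get_state();print(s)
for n in ["scene","side","wrist"]:
    print(viewer.get_calibration(n)); cv2.imwrite(f'pics/{n}0.png',viewer.camera(n))
E
```

```text
{'time': 0.0, 'qpos': array([-9.55186001e-02,  4.94166551e-01,  1.34613229e+00, -1.43826575e-05,
        1.30250871e+00, -9.54783962e-02]), 'qvel': array([ 9.51372804e-04, -5.62047676e-04, -6.59810213e-05,  8.37051744e-04,
       -1.01488776e-03, -7.34743088e-05]), 'tau': array([-1.07322368e-03, -8.78814626e+01, -3.81857479e+01,  7.05250050e-02,
        5.33505273e-02, -1.50444166e-04]), 'tcp_pos': array([6.24846544e+02, 4.02327302e-03, 4.04148080e+02]), 'tcp_rot': array([-4.64117474e-04,  7.07119514e-01,  7.07093787e-01, -3.91963114e-04]), 'wrist_force': array([-0.50606309,  0.14125337,  0.39378616]), 'torque': array([ 0.00582964, -0.02566622, -0.01682833]), 'width': 91.04319938084261}
{'fx': 564.8690120758594, 'fy': 564.8690120758594, 'cx': 337.1354552703545, 'cy': 237.9304679068098, 'D': array([-0.09058925,  0.        ,  0.        ,  0.        ,  0.        ]), 'xyz': array([1400.02837131, -284.10787244,  613.30208456]), 'rotation': array([-0.36262367,  0.66616792,  0.57567779, -0.30548234])}
{'fx': 442.6724659793013, 'fy': 442.6724659793013, 'cx': 323.58408061306966, 'cy': 239.7758201675394, 'D': array([-0.09982657,  0.        ,  0.        ,  0.        ,  0.        ]), 'xyz': array([ 558.10161984, -709.31326664,  564.61456858]), 'rotation': array([-0.39820828,  0.91706096, -0.0117769 ,  0.01704906])}
{'fx': 342.28767098642743, 'fy': 342.28767098642743, 'cx': 318.65718718238344, 'cy': 240.37094138935754, 'D': array([-0.04795307,  0.        ,  0.        ,  0.        ,  0.        ]), 'T_tool_cam': array([[ 2.64311776e-04, -9.62758128e-01, -2.70364047e-01,
         7.62663303e+01],
       [ 9.99999422e-01, -2.73973608e-05,  1.07517496e-03,
        -6.18196885e-01],
       [-1.04254070e-03, -2.70364175e-01,  9.62757563e-01,
         2.02699793e+01],
       [ 0.00000000e+00,  0.00000000e+00,  0.00000000e+00,
         1.00000000e+00]])}
```

View pics/scene0.png

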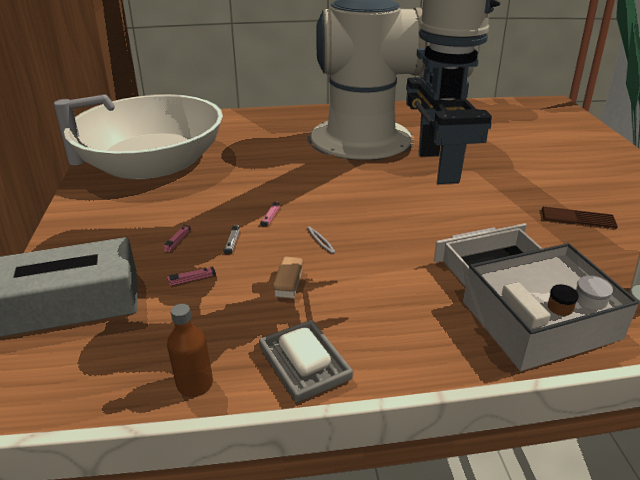

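View pics/side0.png

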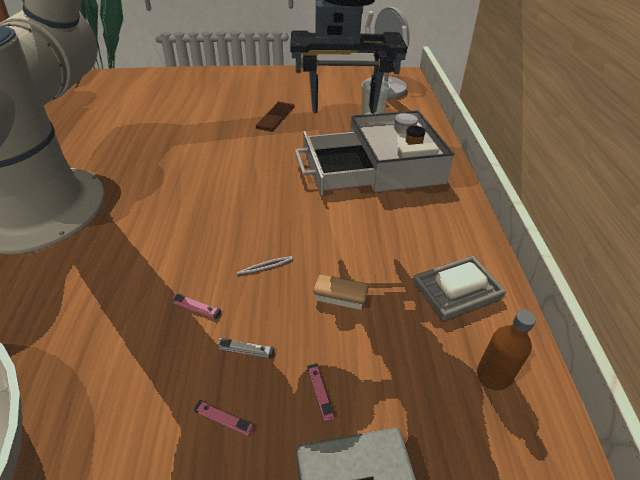

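View pics/wrist0.png

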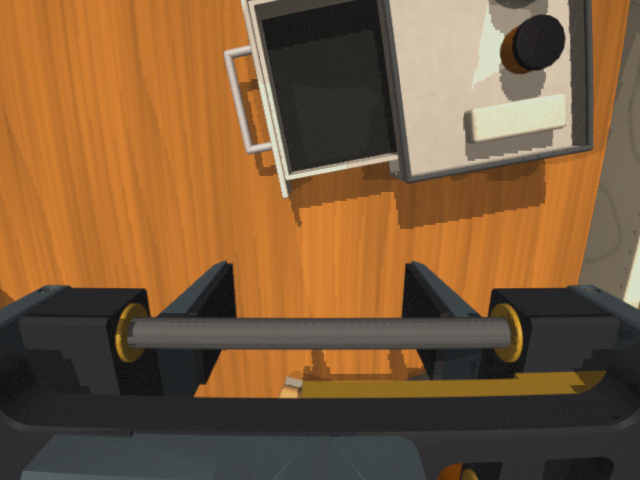

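Candidates (side view): pink clippers at (197,306), (223,418) and (320,391), tweezers at (265,266), silver clipper at (246,348). I choose the silver one and will check it in a crop.

```bash
python3 - <<'E'
from h import *
a=cv2.imread('pics/side0.png');b=cv2.imread('pics/scene0.png');w=cv2.imread('pics/wrist0.png')
c1=cv2.resize(a[325:375,205:290],None,fx=4.5,fy=4.5,interpolation=cv2.INTER_CUBIC)
c2=cv2.resize(b[215:265,205:255],None,fx=4.5,fy=4.5,interpolation=cv2.INTER_CUBIC)
c3=cv2.resize(a[120:200,290:390],None,fx=4.5,fy=4.5)
im=np.zeros((590,800,3),np.uint8)
im[:c1.shape[0],:c1.shape[1]]=c1;im[:c2.shape[0],390:390+c2.shape[1]]=c2;im[230:230+c3.shape[0],:c3.shape[1]]=c3
cv2.imwrite('pics/crop0.png',im)
for n,img,(y0,y1,x0,x1) in (('side',a,(325,375,205,290)),('scene',b,(215,265,210,255))):
    cp=campose(n)
    hsv=cv2.cvtColor(img,cv2.COLOR_BGR2HSV)
    m=((hsv[...,1]<90)).astype(np.uint8)*255
    mm=np.zeros_like(m);mm[y0:y1,x0:x1]=m[y0:y1,x0:x1]
    nn,l,st,ce=cv2.connectedComponentsWithStats(mm);k=1+st[1:,4].argmax()
    cs,_=cv2.findContours((l==k).astype(np.uint8),cv2.RETR_EXTERNAL,cv2.CHAIN_APPROX_NONE)
    c=max(cs,key=cv2.contourArea)
    P=onplane(cp,c.reshape(-1,2),7)[:,:2].astype(np.float32)
    print(n,st[k],ce[k],cv2.minAreaRect(P))
E
```

```text
side [217 338  57  21 641] [245.28549142 347.83931357] ((467.134765625, -343.3427734375), (19.999170303344727, 85.27507019042969), 77.716552734375)
scene [224 225  16  29 238] [231.56302521 239.49159664] ((466.0804748535156, -342.44110107421875), (17.095247268676758, 99.28053283691406), 78.54791259765625)
```

View pics/crop0.png

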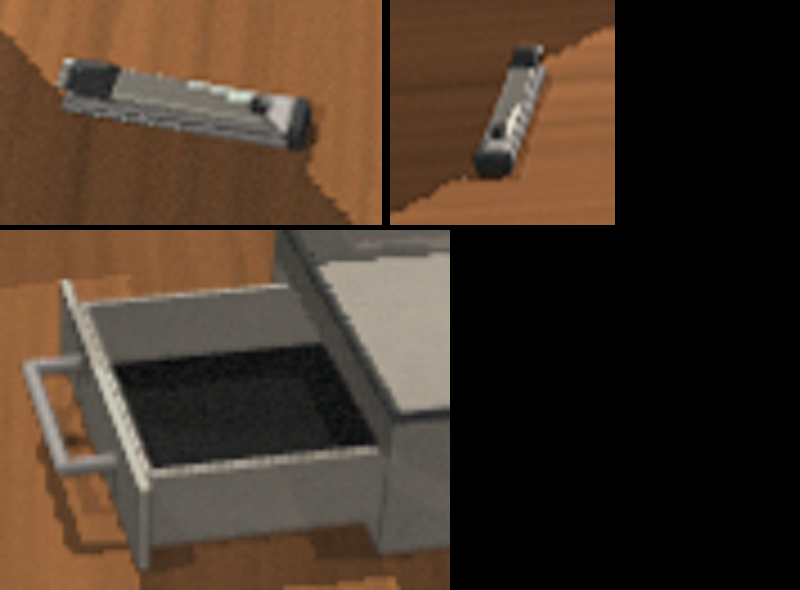

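The crop confirms the grey steel clipper, with no pink on it. Next I measure the drawer from the panel top edge (z=50) and the handle bar (z=30).

```bash
python3 - <<'E'
from h import *
cs=campose('side');cc=campose('scene');cw=campose('wrist',ctrl.get_state())
def show(n,P): 
    d=P[1]-P[0];print(n,P[:,:2].round(1).tolist(),'mid',P.mean(0)[:2].round(1),'len',np.hypot(*d[:2]).round(1),'normal yaw',np.degrees(np.arctan2(d[1],d[0])).round(1)-90)
show('side panel',onplane(cs,[[322.9,176.7],[303.8,132.2]],50))
show('side bar',onplane(cs,[[303.8,172.9],[295.6,150]],30))
show('wrist bar',onplane(cw,[[248,152],[229,52]],34))
show('wrist panelR part',onplane(cw,[[286,194],[245,4]],50))
show('wrist caddy face top',onplane(cw,[[405,180],[380,0]],75))
b=cv2.imread('pics/scene0.png');cv2.imwrite('pics/crop1.png',cv2.resize(b[210:310,425:565],None,fx=5,fy=5))
E
```

```text
side panel [[593.9, 27.4], [555.7, 207.0]] mid [574.8 117.2] len 183.6 normal yaw 12.0
side bar [[555.4, 70.2], [536.9, 161.7]] mid [546.2 115.9] len 93.3 normal yaw 11.400000000000006
wrist bar [[554.0, 69.3], [540.5, 160.9]] mid [547.2 115.1] len 92.6 normal yaw 8.400000000000006
wrist panelR part [[592.4, 29.6], [560.3, 195.6]] mid [576.4 112.6] len 169.1 normal yaw 10.900000000000006
wrist caddy face top [[701.8, 45.8], [673.4, 189.5]] mid [687.6 117.7] len 146.5 normal yaw 11.200000000000003
```

View pics/crop1.png

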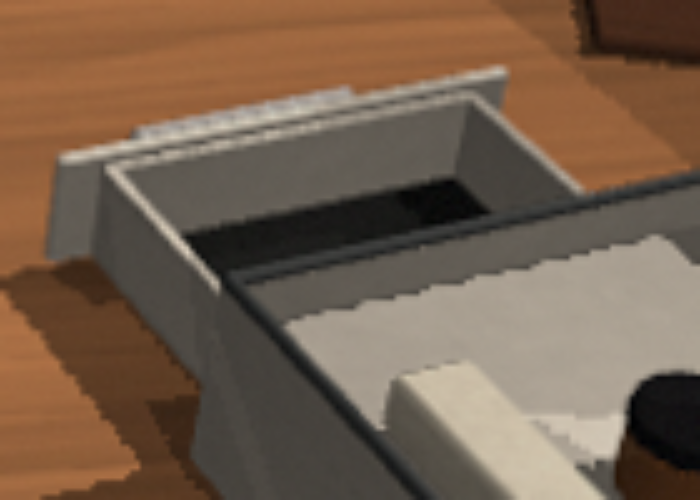

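Request:
send_rows([
  [-0.1, [-0.343, -0.158, 0.075], [0, 0, -1.361]],
  [-0.1, [-0.343, -0.158, 0.075], [0, 0, -1.361]],
  [-0.1, [-0.343, -0.158, 0.075], [0, 0, -1.361]],
  [-0.1, [-0.343, -0.158, 0.075], [0, 0, -1.361]],
  [-0.1, [-0.343, -0.158, 0.075], [0, 0, -1.361]],
  [-0.1, [-0.343, -0.158, 0.075], [0, 0, -1.361]],
  [-0.1, [-0.343, -0.158, 0.075], [0, 0, -1.361]],
  [-0.1, [-0.343, -0.158, 0.075], [0, 0, -1.361]],
  [-0.1, [-0.343, -0.158, 0.075], [0, 0, -1.361]],
  [-0.1, [-0.343, -0.158, 0.075], [0, 0, -1.361]],
  [-0.1, [-0.343, -0.158, 0.075], [0, 0, -1.361]],
  [-0.1, [-0.343, -0.158, 0.075], [0, 0, -1.361]],
])

```text
time: 1.65
tcp_pos: [467.2, -342.7, 329.8]
tcp_rot: [0.0, 0.105, 0.994, -0.0]
wrist_force: [1.4, 0.4, -0.0]
width: 40.8
```

```bash
python3 - <<'E'
from h import *
s=ctrl.get_state();im=viewer.camera('wrist');cv2.imwrite('pics/wrist1.png',im)
A=rotm(s['tcp_rot']);print(s['time'],s['tcp_pos'],s['width'],s['qpos'].round(2));print(A.round(3))
cp=campose('wrist',s);print(proj(cp,[467,-343,10]))
E
```

```text
1.65 [ 467.22383322 -342.65334986  329.82905897] 40.80644318679329 [-0.74  0.51  1.55 -0.    1.08 -2.1 ]
[[-0.978  0.209  0.   ]
 [ 0.209  0.978 -0.   ]
 [-0.    -0.    -1.   ]]
[[318.42151499 232.16032434]]
```

View pics/wrist1.png

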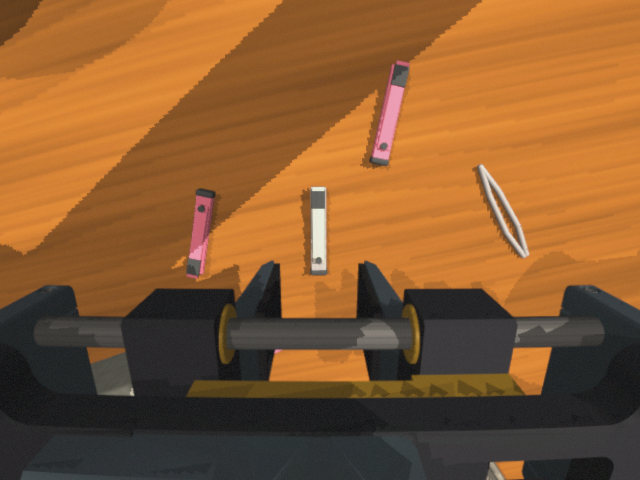

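The silver clipper lies at (318,230), aligned with the tool and close to the prediction of (318,232). The pink one at (200,233) is clear of the fingers, so I descend and grip.

Request:
send_rows([
  [-0.1, [0, 0, 0.05], [0, 0, 0]],
  [-0.1, [0, 0, 0.1], [0, 0, 0]],
  [-0.1, [0, 0, 0.125], [0, 0, 0]],
  [-0.1, [0, 0, 0.136], [0, 0, 0]],
  [-0.1, [0, 0, 0.136], [0, 0, 0]],
  [-1, [0, 0, 0.136], [0, 0, 0]],
  [-1, [0, 0, 0.136], [0, 0, 0]],
  [-1, [0, 0, 0.136], [0, 0, 0]],
  [-1, [0, 0, 0.136], [0, 0, 0]],
  [-1, [0, 0, 0.136], [0, 0, 0]],
  [-1, [0, 0, 0.136], [0, 0, 0]],
], squeeze=25)

```text
time: 3.08
tcp_pos: [467.1, -343.1, 194.4]
tcp_rot: [0.0, 0.105, 0.994, -0.0]
wrist_force: [-1.0, 1.0, 7.8]
width: 14.9
```

Request:
send_rows([
  [-1, [0, 0, -0.02], [0, 0, 0]],
  [-1, [0, 0, -0.06], [0, 0, 0]],
  [-1, [0, 0, -0.12], [0, 0, 0]],
  [-1, [0, 0, -0.13], [0, 0, 0]],
  [-1, [0, 0, -0.13], [0, 0, 0]],
])

```text
time: 3.7
tcp_pos: [467.0, -342.9, 324.1]
tcp_rot: [0.001, 0.105, 0.995, -0.0]
wrist_force: [0.2, 0.4, -1.6]
width: 14.9
```

```bash
python3 - <<'E'
from h import *
s=ctrl.get_state();a=viewer.camera('side');cv2.imwrite('pics/side2.png',a);cv2.imwrite('pics/wrist2.png',viewer.camera('wrist'))
print(s['width'],s['tcp_pos'],s['wrist_force'])
A=rotm(s['tcp_rot']); t=np.array([631.5,132.0]); d=np.r_[t-np.array([467.0,-343.0]),0]; print(A.T@d)
p=proj(campose('side'),s['tcp_pos']-[0,0,185])[0].astype(int);print(p)
cv2.imwrite('pics/crop2.png',cv2.resize(a[max(0,p[1]-60):p[1]+60,p[0]-80:p[0]+80],None,fx=4,fy=4))
E
```

```text
14.935059050855296 [ 466.95998323 -342.94929049  324.1458848 ] [ 0.1705571   0.43352939 -1.63375059]
[-6.19565436e+01  4.98845240e+02 -2.52050320e-01]
[233 288]
```

View pics/crop2.png

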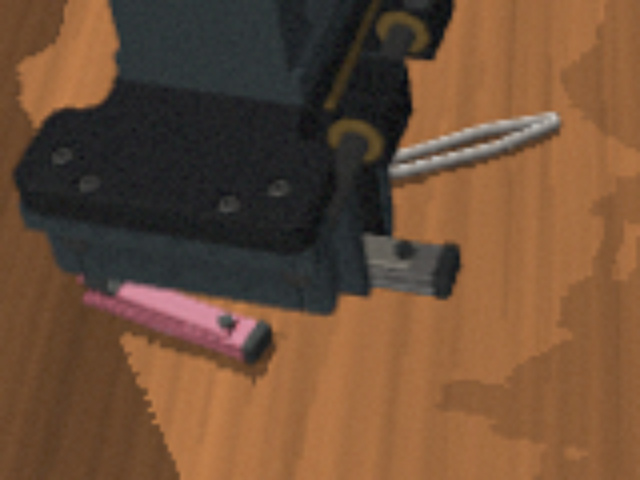

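The clipper is held level between the jaws. I carry it to above the drawer.

Request:
send_rows([
  [-1, [-0.062, 0.499, 0], [0, 0, -0.401]],
  [-1, [-0.062, 0.499, 0], [0, 0, -0.401]],
  [-1, [-0.062, 0.499, 0], [0, 0, -0.401]],
  [-1, [-0.062, 0.499, 0], [0, 0, -0.401]],
  [-1, [-0.062, 0.499, 0], [0, 0, -0.401]],
  [-1, [-0.062, 0.499, 0], [0, 0, -0.401]],
  [-1, [-0.062, 0.499, 0], [0, 0, -0.401]],
  [-1, [-0.062, 0.499, 0], [0, 0, -0.401]],
  [-1, [-0.062, 0.499, 0], [0, 0, -0.401]],
  [-1, [-0.062, 0.499, 0], [0, 0, -0.401]],
  [-1, [-0.062, 0.499, 0], [0, 0, -0.401]],
  [-1, [-0.062, 0.499, 0], [0, 0, -0.401]],
])

```text
time: 5.3
tcp_pos: [631.4, 130.9, 323.6]
tcp_rot: [-0.0, -0.095, 0.996, -0.0]
wrist_force: [0.0, -0.2, -1.0]
width: 14.7
```

```bash
python3 - <<'E'
from h import *
s=ctrl.get_state();im=viewer.camera('wrist')
cp=campose('wrist',s);print(s['tcp_pos'],s['width'],rotm(s['tcp_rot']).round(3).tolist())
n=np.array([np.cos(.192),np.sin(.192)]);l=np.array([-n[1],n[0]]);c=np.array([651,136.])
for X,Y,z in [(-71,-76,45),(-71,76,45),(-71,-76,9),(-71,76,9),(32,76,45),(32,-76,45),(32,-100,75),(32,100,75),(-106,-45,30),(-106,45,30)]:
    q=proj(cp,[*(c+X*n+Y*l),z])[0];cv2.circle(im,tuple(int(v) for v in q),3,(0,255,0),1)
cv2.imwrite('pics/wrist3.png',im)
cv2.imwrite('pics/side3.png',viewer.camera('side'))
E
```

```text
[631.42279148 130.92743191 323.59245392] 14.710980035088385 [[-0.982, -0.188, -0.0], [-0.188, 0.982, -0.0], [0.0, 0.0, -1.0]]
```

View pics/wrist3.png

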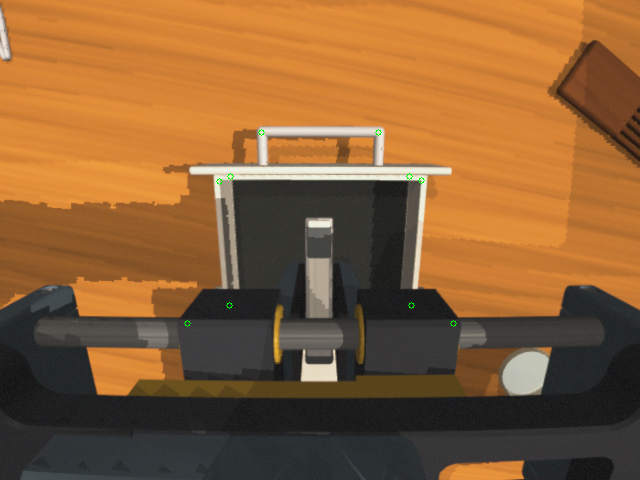

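View pics/side3.png

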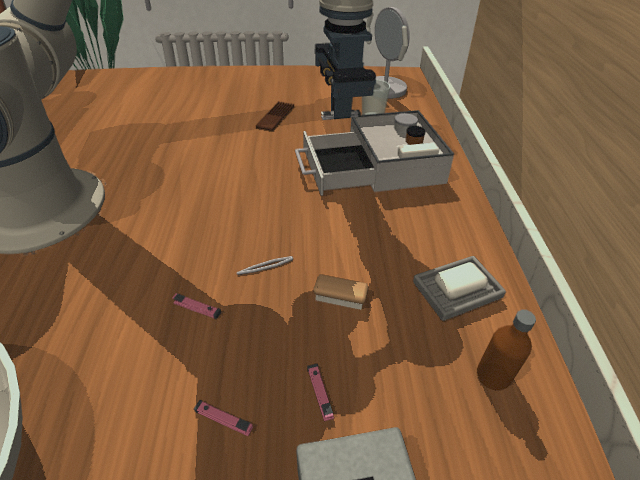

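```bash
python3 - <<'E'
from h import *
s=ctrl.get_state();cp=campose('wrist',s)
n=np.array([np.cos(.192),np.sin(.192)]);l=np.array([-n[1],n[0]]);c=np.array([651,136.])
for p in onplane(cp,[[319,219],[319,362]],141)[:,:2]: print((p-c)@n,(p-c)@l)
print((s['tcp_pos'][:2]-c)@n)
E
```

```text
-62.073684642905256 -0.7443917787379338
18.515297249780243 -0.853410750092869
-20.02225134248719
```

The clipper spans x −62 to 18.5 in the drawer frame, inside −71 to 32. I lower it, release and rise.

Request:
send_rows([
  [-1, [0, 0, 0.04], [0, 0, 0]],
  [-1, [0, 0, 0.08], [0, 0, 0]],
  [-1, [0, 0, 0.105], [0, 0, 0]],
  [-1, [0, 0, 0.117], [0, 0, 0]],
  [-1, [0, 0, 0.117], [0, 0, 0]],
  [-1, [0, 0, 0.117], [0, 0, 0]],
  [-0.3, [0, 0, 0.117], [0, 0, 0]],
  [-0.3, [0, 0, 0.117], [0, 0, 0]],
  [-0.3, [0, 0, 0.117], [0, 0, 0]],
  [-0.3, [0, 0, 0.117], [0, 0, 0]],
])

```text
time: 6.65
tcp_pos: [631.6, 132.2, 206.8]
tcp_rot: [0.0, -0.095, 0.995, 0.0]
wrist_force: [-0.7, -0.2, 0.0]
width: 32.1
```

Request:
send_rows([
  [-0.3, [0, 0, -0.03], [0, 0, 0]],
  [-0.3, [0, 0, -0.08], [0, 0, 0]],
  [-0.3, [0, 0, -0.117], [0, 0, 0]],
  [-0.3, [0, 0, -0.117], [0, 0, 0]],
  [-0.3, [0, 0, -0.117], [0, 0, 0]],
])

```text
time: 7.28
tcp_pos: [631.3, 132.1, 323.2]
tcp_rot: [-0.0, -0.095, 0.995, -0.0]
wrist_force: [0.1, -0.8, 0.2]
width: 31.9
```

```bash
python3 - <<'E'
from h import *
s=ctrl.get_state();im=viewer.camera('wrist');print(s['time'],s['tcp_pos'],s['width'],s['wrist_force'])
cv2.imwrite('pics/wrist4.png',im)
E
```

```text
7.275 [631.29253762 132.1026284  323.1566607 ] 31.901929679188484 [ 0.0819682  -0.8207639   0.18494895]
```

View pics/wrist4.png

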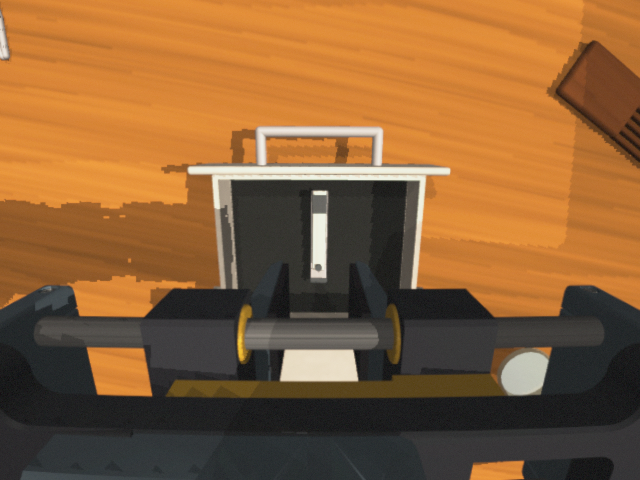

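The clipper lies flat in the drawer at (319,236). I move to in front of the handle with the fingers shut, then go down.

Request:
send_rows([
  [-1, [0.05, 0, 0], [0, 0, 0]],
  [-1, [0.1, 0, 0], [0, 0, 0]],
  [-1, [0.136, 0, 0], [0, 0, 0]],
  [-1, [0.136, 0, 0], [0, 0, 0]],
  [-1, [0.136, 0, 0.05], [0, 0, 0]],
  [-1, [0.136, 0, 0.09], [0, 0, 0]],
  [-1, [0.136, 0, 0.111], [0, 0, 0]],
  [-1, [0.136, 0, 0.111], [0, 0, 0]],
  [-1, [0.136, 0, 0.111], [0, 0, 0]],
])

```text
time: 8.45
tcp_pos: [498.6, 106.4, 213.1]
tcp_rot: [0.0, -0.095, 0.995, -0.0]
wrist_force: [0.5, 0.1, 0.2]
width: 0.2
```

Request:
send_rows([
  [-1, [-0.01, 0, 0], [0, 0, 0]],
  [-1, [-0.02, 0, 0], [0, 0, 0]],
  [-1, [-0.03, 0, 0], [0, 0, 0]],
  [-1, [-0.04, 0, 0], [0, 0, 0]],
  [-1, [-0.05, 0, 0], [0, 0, 0]],
  [-1, [-0.06, 0, 0], [0, 0, 0]],
  [-1, [-0.07, 0, 0], [0, 0, 0]],
  [-1, [-0.08, 0, 0], [0, 0, 0]],
])

```text
time: 9.45
tcp_pos: [577.2, 121.6, 212.7]
tcp_rot: [-0.0, -0.095, 0.995, -0.0]
wrist_force: [-2.4, -0.3, 0.6]
width: 0.5
```

```bash
python3 - <<'E'
from h import *
s=ctrl.get_state();print(s['time'],s['tcp_pos'],s['wrist_force'])
cv2.imwrite('pics/side5.png',viewer.camera('side')[100:240,240:480].repeat(3,0).repeat(3,1))
E
```

```text
9.45 [577.23985354 121.61788747 212.66341372] [-2.42070498 -0.29400196  0.56093711]
```

View pics/side5.png

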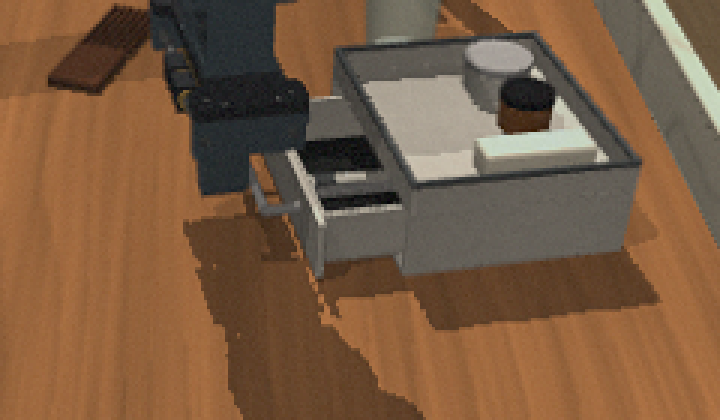

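The drawer is moving with about 2 N of force. I keep pushing.

Request:
send_rows([
  [-1, [-0.01, 0, 0], [0, 0, 0]],
  [-1, [-0.02, 0, 0], [0, 0, 0]],
  [-1, [-0.03, 0, 0], [0, 0, 0]],
  [-1, [-0.04, 0, 0], [0, 0, 0]],
  [-1, [-0.045, 0, 0], [0, 0, 0]],
  [-1, [-0.045, 0, 0], [0, 0, 0]],
])

```text
time: 10.25
tcp_pos: [621.1, 130.2, 212.7]
tcp_rot: [0.0, -0.095, 0.995, 0.0]
wrist_force: [-0.8, -0.3, -0.4]
width: 0.3
```

Request:
send_rows([
  [-1, [-0.003, 0, 0], [0, 0, 0]],
  [-1, [-0.006, 0, 0], [0, 0, 0]],
  [-1, [-0.006, 0, 0], [0, 0, 0]],
])

```text
time: 10.62
tcp_pos: [626.9, 131.2, 212.8]
tcp_rot: [0.0, -0.095, 0.995, 0.0]
wrist_force: [-0.1, -0.6, -0.0]
width: 0.3
```

Request:
send_rows([
  [-1, [-0.002, 0, 0], [0, 0, 0]],
  [-1, [-0.003, 0, 0], [0, 0, 0]],
  [-1, [-0.003, 0, 0], [0, 0, 0]],
])

```text
time: 11.0
tcp_pos: [629.7, 131.8, 212.8]
tcp_rot: [0.0, -0.095, 0.995, 0.0]
wrist_force: [-1.7, 0.4, -0.3]
width: 0.4
```

Request:
send_rows([
  [-1, [-0.002, 0, 0], [0, 0, 0]],
  [-1, [-0.004, 0, 0], [0, 0, 0]],
  [-1, [-0.004, 0, 0], [0, 0, 0]],
])

```text
time: 11.38
tcp_pos: [633.4, 132.5, 212.6]
tcp_rot: [-0.0, -0.095, 0.995, -0.0]
wrist_force: [-3.2, -1.3, 1.0]
width: 0.5
```

Request:
send_rows([
  [-1, [-0.002, 0, 0], [0, 0, 0]],
  [-1, [-0.003, 0, 0], [0, 0, 0]],
  [-1, [-0.003, 0, 0], [0, 0, 0]],
])

```text
time: 11.75
tcp_pos: [634.7, 132.8, 212.4]
tcp_rot: [-0.003, -0.096, 0.995, -0.0]
wrist_force: [-16.0, -4.5, 12.4]
width: 0.8
```

```bash
python3 - <<'E'
from h import *
s=ctrl.get_state();print(s['time'],s['tcp_pos'],s['wrist_force'])
a=viewer.camera('side')[100:240,240:480].repeat(3,0).repeat(3,1)
cv2.imwrite('pics/side6.png',a)
E
```

```text
11.75 [634.66460252 132.77043561 212.42376443] [-16.00256099  -4.51743289  12.40610198]
```

View pics/side6.png

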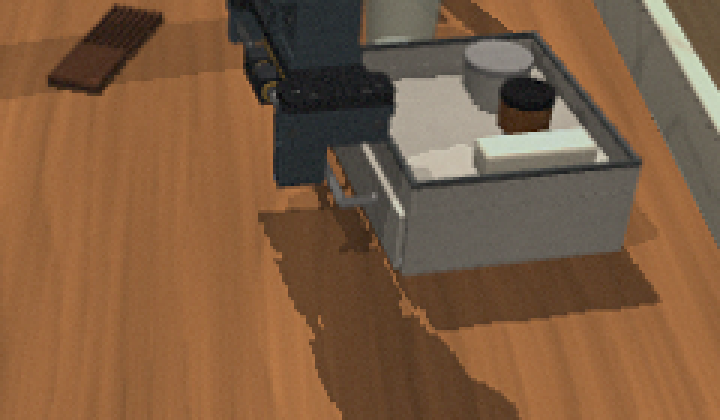

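The force jumped to 16 N, so the drawer is at its stop. I back off and check.

Request:
send_rows([
  [-1, [0.01, 0, 0], [0, 0, 0]],
  [-1, [0.04, 0, 0], [0, 0, 0]],
  [-1, [0.08, 0, 0], [0, 0, 0]],
  [-1, [0.11, 0, -0.04], [0, 0, 0]],
  [-1, [0.11, 0, -0.08], [0, 0, 0]],
  [-1, [0.11, 0, -0.12], [0, 0, 0]],
  [-1, [0.06, 0, -0.16], [0, 0, 0]],
  [-1, [0.06, 0, -0.16], [0, 0, 0]],
  [-1, [0.06, 0, -0.16], [0, 0, 0]],
])

```text
time: 12.92
tcp_pos: [577.2, 121.7, 372.3]
tcp_rot: [-0.0, -0.095, 0.995, 0.0]
wrist_force: [-0.2, 0.3, -0.9]
width: 0.6
```

```bash
python3 - <<'E'
from h import *
s=ctrl.get_state();print(s['time'],s['tcp_pos'],s['wrist_force'])
w=viewer.camera('wrist');a=viewer.camera('side');cv2.imwrite('pics/side7.png',a);cv2.imwrite('pics/wrist7.png',w)
cv2.imwrite('pics/side7c.png',cv2.resize(a[110:200,310:460],None,fx=5,fy=5))
b=cv2.imread('pics/side0.png');d=cv2.absdiff(a,b).max(2);print('tweezers diff',d[252:280,232:298].max())
E
```

```text
12.925 [577.22943617 121.67719612 372.28900486] [-0.17848121  0.28725894 -0.89523398]
tweezers diff 13
```

View pics/side7c.png

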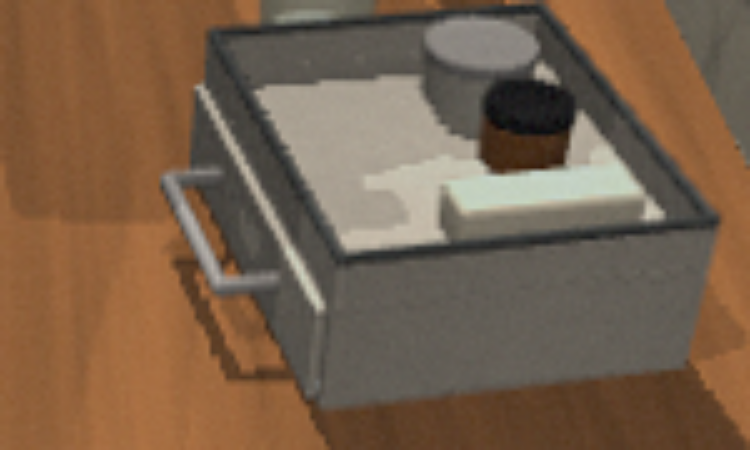

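View pics/wrist7.png

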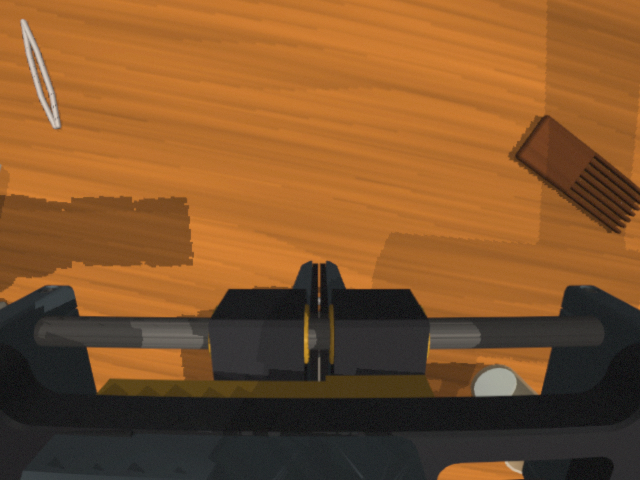

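View pics/side7.png

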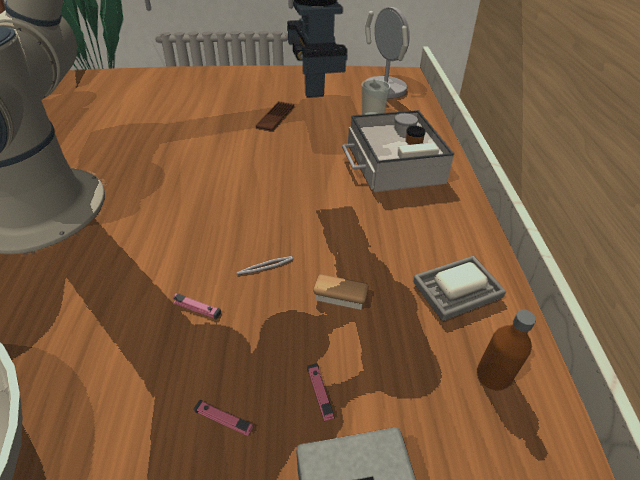

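```bash
python3 - <<'E'
from h import *
cs=campose('side');n=np.array([np.cos(.192),np.sin(.192)])
h0=onplane(cs,[[303.8,172.9],[295.6,150]],30)[:,:2]
h1=onplane(cs,[[353.6,167.6],[342.8,146]],30)[:,:2]
f=onplane(cs,[[310+345/5,110+262/5],[310+212/5,110+33/5]],75)[:,:2]
print(h0@n,h1@n,f@n, (f@n).mean()-(h1@n).mean())
a=cv2.imread('pics/side7.png');cv2.imwrite('pics/side7d.png',cv2.resize(a[125:195,340:390],None,fx=8,fy=8,interpolation=cv2.INTER_CUBIC))
E
```

```text
[558.58946838 557.92339145] [667.8072329  667.78737888] [702.03711393 702.56395502] 34.5032285873948
```

View pics/side7d.png

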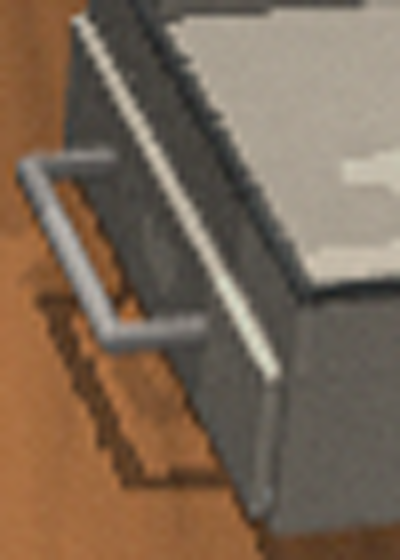

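The handle has travelled about 110 mm and the panel looks flush. The push also showed a 12 N vertical force, so I push again slightly higher to confirm the stop is the drawer itself.

Request:
send_rows([
  [-1, [0, 0, 0.05], [0, 0, 0]],
  [-1, [0, 0, 0.1], [0, 0, 0]],
  [-1, [0, 0, 0.14], [0, 0, 0]],
  [-1, [0, 0, 0.156], [0, 0, 0]],
  [-1, [0, 0, 0.156], [0, 0, 0]],
  [-1, [-0.02, 0, 0.156], [0, 0, 0]],
  [-1, [-0.04, 0, 0.156], [0, 0, 0]],
  [-1, [-0.05, 0, 0.156], [0, 0, 0]],
  [-1, [-0.056, 0, 0.156], [0, 0, 0]],
  [-1, [-0.058, 0, 0.156], [0, 0, 0]],
  [-1, [-0.059, 0, 0.156], [0, 0, 0]],
  [-1, [-0.059, 0, 0.156], [0, 0, 0]],
])

```text
time: 14.52
tcp_pos: [634.1, 132.7, 216.7]
tcp_rot: [-0.002, -0.095, 0.995, -0.0]
wrist_force: [-7.7, -1.4, 5.6]
width: 0.3
```

Request:
send_rows([
  [-1, [-0.001, 0, 0], [0, 0, 0]],
  [-1, [-0.0015, 0, 0], [0, 0, 0]],
  [-1, [-0.0015, 0, 0], [0, 0, 0]],
])

```text
time: 14.9
tcp_pos: [634.7, 132.8, 216.6]
tcp_rot: [-0.003, -0.096, 0.995, -0.0]
wrist_force: [-13.8, -4.8, 11.2]
width: 0.3
```

The stop is at the same x (634.7) at the new height, so the drawer is against its stop. I retreat clear.

Request:
send_rows([
  [-1, [0.01, 0, 0], [0, 0, 0]],
  [-1, [0.04, 0, 0], [0, 0, 0]],
  [-1, [0.08, 0, 0], [0, 0, 0]],
  [-1, [0.1, 0, -0.04], [0, 0, 0]],
  [-1, [0.1, 0, -0.08], [0, 0, 0]],
  [-1, [0.1, 0, -0.12], [0, 0, 0]],
  [-1, [0.1, 0, -0.15], [0, 0, 0]],
  [-1, [0.1, 0, -0.15], [0, 0, 0]],
  [-1, [0.1, 0, -0.15], [0, 0, 0]],
])

```text
time: 16.02
tcp_pos: [538.3, 114.1, 366.2]
tcp_rot: [-0.0, -0.095, 0.995, 0.0]
wrist_force: [-0.3, -0.4, -1.5]
width: 0.3
```

```bash
python3 - <<'E'
from h import *
s=ctrl.get_state();print(s['time'],s['tcp_pos'],s['wrist_force'])
a=viewer.camera('side');b=cv2.imread('pics/side0.png');c=cv2.imread('pics/side7.png')
print('tweezers diff',cv2.absdiff(a,b).max(2)[252:280,232:298].max(),'caddy diff vs first shut',cv2.absdiff(a,c).max(2)[130:195,340:390].max())
cv2.imwrite('pics/side8.png',cv2.resize(a[110:200,310:460],None,fx=5,fy=5))
E
```

```text
16.025 [538.26397716 114.13399758 366.24483924] [-0.30837284 -0.42861664 -1.4840537 ]
tweezers diff 13 caddy diff vs first shut 36
```

View pics/side8.png

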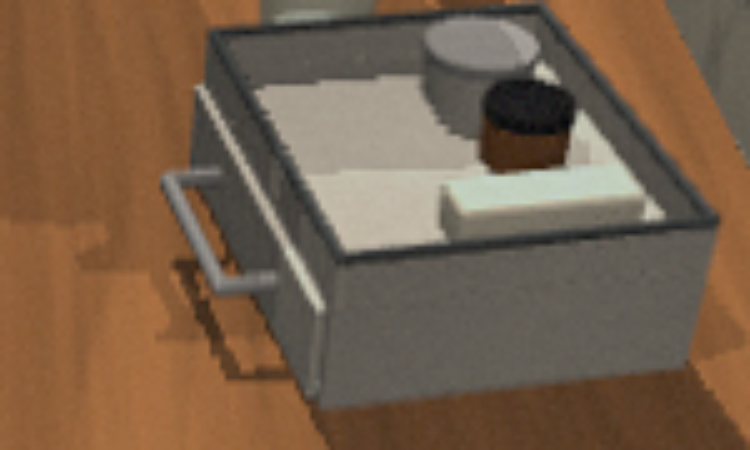

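The panel is flush and the handle is unchanged. The only differences are the arm's shadows.

```bash
python3 -c "
from plant import ctrl
print(ctrl.hand_in())"
```

```text
the job is handed in; nothing more can be done
None
```

I put the steel nail clipper in the drawer, released it, pushed the drawer shut by its handle, backed the arm clear and handed the job in at about 16 s.

- **Clipper:** after release, the wrist picture showed it lying flat on the drawer floor, away from the walls. With the drawer shut it can no longer be seen.
- **Drawer:** two pushes at different heights stopped at the same place (TCP x 634.7 mm, about 14–16 N along the push). In the pictures the handle moved about 110 mm and the front panel looks flush with the caddy.
- **Tweezers:** they have not moved; the before and after pictures match there within noise.
- **Small disagreements:**
  - The handle-to-face distance measured 34.5 mm against about 31 mm expected. I put this down to uncertainty about the height of the edge I measured on the caddy.
  - Pushing against the stop also gave an 11–12 N vertical force, which I took to be finger friction on the handle bar.

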